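# Screw down the water elbow of the slate saw and stop with its barb facing the spray pipe

### The arm

A 6-joint arm with a two-finger parallel gripper is mounted at the origin on the work surface. World frame = base frame: x ahead of the robot, y to its left, z up, the work surface at z = 0. Lengths are in mm, angles in degrees, forces in N, time in s.
With the tool pointing down it reaches from about 350 to 975 mm from the base axis. Payload 4.9 kg.
Tool frame: the origin (TCP) lies at the very end of the fingers, on their centre line; the grasp point (between the pads) lies 19 mm behind it (pinch_z is the distance from the TCP to the grasp point, in mm); z points along the fingers, y is the line along which they close (so a half turn about z gives the same grasp; the last joint's range is limited). The gripper opens to 85 mm and grips with 20 to 120 N. Pads are 22 mm wide; open, the fingers measure 114 mm over their backs; the gripper's body (76 mm by 85 mm) begins 54 mm behind the grasp point. The pads swing forward as they close: fully open they stand 13 mm farther back than shut.
Start: joints at [57.296, 3.019, 92.412, -0, 84.569, -6.818], TCP at [272.853, 562.274, 231.304] pointing down, gripper open.
Joint ranges: [-172.51, 172.51], [-57.92, 126.97], [3.15, 148.05], [-58.71, 238.71], [5.1, 150.11], [-179.66, 179.66]. Speed limits (degrees/s): [147.25, 147.25, 180, 180, 180, 180].

### API

Orientations are given as [roll, pitch, yaw] about the fixed x, y, z axes, in that order (R = Rz(yaw) Ry(pitch) Rx(roll)).
In Python, from workcell import * gives the robot as it stands.
- The arm moves only by the tool step_arm, never from a script. Its argument "steps" is a list of rows, each a list of 5 numbers: the closure, from 0 (fully open) to 1 (shut), then the shift along the world's x, y, z scaled (see below), then the turn about the world's z scaled (see below). In form: [[grip, dx, dy, dz, twist], ...]. A call has 1 to 12 rows; each row shifts and turns the commanded pose from where the row before left it; what a row does not reach is not made up. The controller multiplies each number of a shift by 0.02 m and each number of a turn by 0.08 rad. A row lasts 1/12 s, in which the tool goes at most 41.7 mm and 7.16 degrees, less where a joint would pass 70% of its speed; a pose out of reach is approached as far as the arm can. A call with a number of a shift or a turn outside -1 to 1 is refused whole. A call with a gripper value outside its range is refused whole. The fingers move at their own pace and stop on an object; "newtons" is the grip in N (left out, the last holds). Time passes only in rows, so rows that do not move let the fingers close. It gives the time, the measured TCP pose, the force, the opening and the grip force at its end, in the units of the state.
- read_state(): the state, without advancing time (a new reading comes with each control period).
- read_camera(name): name is "scene" or "top" or "wrist"; returns a dict with "color" (420x560x3 uint8, red, green, blue), "mtx" (3x3 intrinsics, pixels), "distortion" ([k1, k2, p1, p2, k3] as OpenCV has them; the pictures are not rectified), "rvec" (rotation vector, rad) and "tvec" (3), from world to camera coordinates, as OpenCV has them; the wrist camera has in their place "tool_from_camera" (4x4, takes a point from camera to tool coordinates, whose origin is the TCP and whose axes are the flange's). Camera axes: x right, y down, z forward; pixel columns grow to the right and rows downward; lengths in mm; the calibration is good to about 2 mm. A picture is of the moment at which its call begins: read the wrist's pose just before it. There is no depth.
- hand_in(): hands the job in; it is judged then, once.
Trained networks look in a picture, given as the dict that the camera call returned (one of the last four; its "shot" number tells which), for a name from the list of things; names that differ only in an ending like _2 or _b are one class to them, and where a whole thing is asked for, a point or a joint stands for the part that bears it (a point fixed in the world has none). Each returns a list of dicts, best first, with "confidence" (0 to 1); they miss things now and then, are a little off and sometimes report something else, mostly with a low value. They report only what shows in the picture. A call takes as long as a camera call.
- trace(picture, target): "region" (420x560 bool, what is visible of it) and "bbox" ([left, top, right, bottom] in pixels, round what is visible of it).
- tip_of(picture, target): "point" ([column, row] in pixels: a listed point, or the origin of a listed thing).
The state is a dict: "time_s": time; "joint_positions": joint angles; "joint_vel": joint speeds; "effort": joint torques, N m; "eef_pos": TCP position; "orientation": TCP orientation; "contact_force": force on the tool from outside, world axes, zero at the start; "ft_torque": the same for the moment, N m; "finger_gap": finger opening in mm; "grip_force": force on a finger pad.
Only numpy, scipy, OpenCV 4.12 (cv2) and the standard library are available. Lean on these libraries where they do the work, as an engineer would, in place of code of your own. Each camera call takes 0.05 s, during which the arm holds its last target. There are 200 camera calls.

### The job

Screw the steel elbow further into the female fitting held in the vice (clockwise, looking down on it) until you feel it start to tighten, then carry on only until its hose barb points straight at the mouth of the spray pipe, and let go. Do not wind it well past the pipe, do not move the spray pipe, and leave the two stone strips and the wrench beside the stand lying where they are.

Things in the scene. Friction and masses are not known exactly. Their poses are not given: they have to be found in the camera images.
- thread_axis (a point): Centre of the mouth, 135 mm above the bench, of the brass female fitting (54 mm wide) clamped in a green vice on a stand. z: out along the thread axis, which leans 35 degrees from vertical towards the robot's side; x: up-slope, y: left. The stand's place and yaw (up to 20 degrees) vary. Only elbow, pipe and its bracket stand above the mouth, the latter 104 mm or more from the axis.
- thread (a joint): First part of the elbow's turn, rad, clockwise seen from above, as it runs in on its thread; starts at 0.2 to 1.5, ends at 2.9 where the elbow seats. Turns at a steady 0.1 N m, sinks 0.8 mm per rad, stays where it is left.
- elbow (a joint): Further turn of the elbow after it has seated, rad, same sense; starts at 0. Takes 0.3 N m, rising by 0.25 N m per rad; stays where it is left; at most 1.3. Let turn = joint thread + joint elbow: the barb points along thread_axis x turned by (1.829 - turn) about its z, and faces the spray pipe when turn = 3.4 + joint spray_pipe.
- elbow_head (a point): Point to grip, on the thread axis in the elbow's head, 48 mm above the fitting's mouth at joint thread = 0. x: along the barb; z: out along the thread axis. The head is a plain grey steel block, 34 x 34 mm, flats along and across the barb, 40 mm high (16 above this point, 24 below). Grip the flats either side of the barb, tool along the thread axis. Below it is the 33 to 37 mm thick shank.
- barb_tip (a point): Centre of the end of the elbow's ribbed hose barb, 78 mm from the thread axis and 6 mm below elbow_head; the barb is 23 to 27 mm thick and leaves the head square to the thread axis. Axes as elbow_head.
- pipe_mouth (a point): Centre of the open end of the grey steel spray pipe (collar 31 mm thick), 104 mm from the thread axis on the right, level with the run-in barb. x: away from the thread axis along the pipe; z: along the thread axis. The pipe runs 106 mm outwards, carried by a flat bracket from below, 150 mm from the axis.
- spray_pipe (a joint): Where the stiff spray pipe bracket stands, rad, clockwise positive, between -0.25 and 0.25; the pipe mouth lies along x of thread_axis turned by (-1.571 - value) about z. It is to be left as it is.
- strip_a: Loose slate strip 150 x 40 x 12 mm on the bench to the left of the stand; origin under its centre, x along it. A bystander.
- strip_b: Loose slate strip 160 x 40 x 12 mm on the bench on the robot's side of the stand; origin under its centre, x along it. A bystander.
- wrench: Loose wrench lying on the bench to the right of the stand, below the spray pipe; x along it. A bystander.

How it is judged:
By the outcome, as a careful person would: the job done as asked, in the order asked, and still so for the second after the job is handed in, with the robot touching nothing.
It also fails if it takes over 61 s, if anything falls off the work surface, if the arm or the gripper's body presses on something with over 40 N, if the wrist force passes 120 N, or if a joint passes its speed limit or range.

## Working session

There is one attempt and no reset: what is moved stays moved. The work goes in short steps, Python scripts to look and compute and a tool call to move; the robot and the scene stay as the last step left them, time stands still between calls to the robot, and variables do not carry over. Pictures are saved under pics/ and viewed, at most 10 in all, crops included, and the job is handed in when it is done.

Besides the shell and the picture viewer there is one more tool, called after "Request:" as name([rows], argument=value, ...), one row to a line, values as JSON. step_arm: Moves the arm, as the interface text tells. Shifts and turns lie within -1 to 1; 1 stands for 0.02 m of shift or 0.08 rad of turn. Its arguments: {"type":"object","properties":{"steps":{"type":"array"},"newtons":{"type":"number"}},"required":["steps"]}

```bash
mkdir -p pics
cat > h.py <<'E'
import numpy as np, cv2
from workcell import *
def snap(n,save=None):
    p=read_camera(n)
    if save: cv2.imwrite('pics/'+save,p['color'][:,:,::-1])
    return p
def ray(p,px):
    R,_=cv2.Rodrigues(np.array(p['rvec'],float)); t=np.array(p['tvec'],float).ravel()
    u=cv2.undistortPoints(np.array([[px]],float),np.array(p['mtx'],float),np.array(p['distortion'],float)).ravel()
    d=R.T@np.array([u[0],u[1],1]); return -R.T@t, d/np.linalg.norm(d)
def tri(rs):
    A=np.zeros((3,3));b=np.zeros(3)
    for o,d in rs:
        M=np.eye(3)-np.outer(d,d);A+=M;b+=M@o
    x=np.linalg.solve(A,b)
    return x,[float(np.linalg.norm((np.eye(3)-np.outer(d,d))@(x-o))) for o,d in rs]
def proj(p,X):
    return cv2.projectPoints(np.array(X,float).reshape(-1,3),np.array(p['rvec'],float),np.array(p['tvec'],float),np.array(p['mtx'],float),np.array(p['distortion'],float))[0].reshape(-1,2)
E
python3 - <<'E'
from h import *
np.set_printoptions(precision=1,suppress=True)
print(read_state())
P={n:snap(n,n+'0.png') for n in('scene','top')}
for t in('thread_axis','elbow_head','barb_tip','pipe_mouth','wrench','strip_a'):
    r=[]
    for n in P:
        q=tip_of(P[n],t)
        for k in q[:2]: print(t,n,np.round(k['point'],1),round(k['confidence'],2))
        if q: r.append(ray(P[n],q[0]['point']))
    if len(r)==2: print(t,*tri(r))
cv2.imwrite('pics/both0.png',cv2.resize(np.hstack([P[n]['color'][:,:,::-1] for n in P]),(800,300),interpolation=cv2.INTER_AREA))
E
```

```text
{'time_s': 0.0, 'joint_positions': array([57.3,  3.1, 92.5,  0. , 84.6, -6.8]), 'joint_vel': array([ 0. ,  0. , -0. , -0.1,  0. ,  0. ]), 'effort': array([  0. , -39.4, -37. ,   0. ,   0. ,   0. ]), 'eef_pos': array([272.5, 561.8, 230.1]), 'orientation': array([-179.9,   -0. ,  154.1]), 'contact_force': array([-0.2,  0. ,  0.2]), 'ft_torque': array([-0. , -0. ,  0.1]), 'grip_force': 0.0, 'finger_gap': 85.0514226518685}
thread_axis scene [243.9 202.2] 0.9
thread_axis top [303.9 172.7] 0.69
thread_axis [601.7 -26.8 130.5] [6.371398052554767, 6.371398052554655]
elbow_head scene [247.1 175.8] 0.96
elbow_head top [303.  181.6] 0.64
elbow_head [576.  -26.7 181.2] [0.5641752753408799, 0.5641752753408927]
barb_tip scene [258.4 184.7] 0.75
barb_tip top [271.9 154.3] 0.65
barb_tip [616.6  30.9 201.4] [2.155131330294571, 2.1551313302945694]
pipe_mouth scene [208.9 168.3] 0.61
pipe_mouth top [360.9 185.4] 0.94
pipe_mouth [ 576.2 -133.4  164.1] [1.763507409568581, 1.763507409568545]
wrench scene [190.1 230.6] 0.7
wrench top [369.7 184.3] 0.58
wrench [ 616.1 -184.6   -4. ] [3.729319531316844, 3.7293195313169036]
strip_a scene [292.7 223. ] 0.73
strip_a scene [298.3 270.7] 0.69
strip_a top [276.  253.9] 0.91
strip_a top [225.7 191.8] 0.86
strip_a [463.8  13.9   7.1] [0.9542353441500063, 0.9542353441500081]
```

View pics/scene0.png

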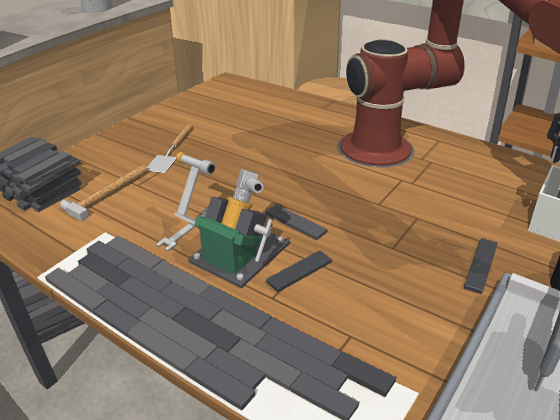

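View pics/top0.png

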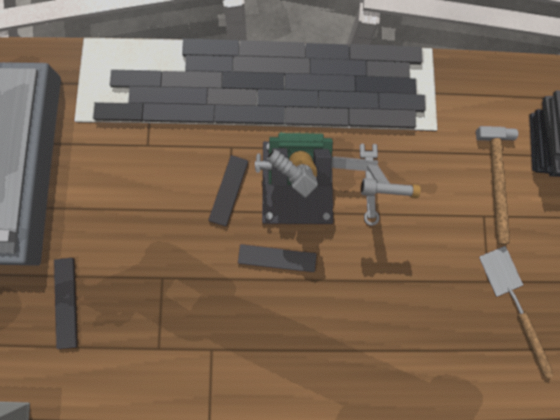

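Request:
step_arm([
  [1,0.4,-0.8,1,0],
  [1,0.5,-1,1,0],
  [1,0.5,-1,1,0],
  [1,0.5,-1,1,0],
  [1,0.5,-1,1,0],
  [1,0.5,-1,0,0],
  [1,0.5,-1,0,0],
  [1,0.5,-1,0,0],
  [1,0.5,-1,0,0],
  [1,0.5,-1,0,0],
  [1,0.5,-1,0,0],
  [1,0.5,-1,0,0],
], newtons=40)

```text
time_s: 1.7
eef_pos: [391.2, 325.3, 331.5]
orientation: [180.0, 0.0, 154.1]
contact_force: [-0.1, -0.1, -0.4]
finger_gap: -0.1
grip_force: 0.0
```

Request:
step_arm([
  [1,0.5,-1,0,0],
  [1,0.5,-1,0,0],
  [1,0.5,-1,0,0],
  [1,0.5,-1,0,0],
  [1,0.5,-1,0,0],
  [1,0.5,-1,0,0],
  [1,0.5,-1,0,0],
  [1,0.5,-1,0,0],
  [1,0.3,-1,0,0],
  [1,0,-1,0,0],
  [1,0,-1,0,0],
  [1,0,-1,0,0],
])

```text
time_s: 2.7
eef_pos: [476.8, 85.3, 331.4]
orientation: [180.0, 0.0, 154.1]
contact_force: [-0.7, -0.6, -0.7]
finger_gap: -0.3
grip_force: 0.0
```

Request:
step_arm([
  [1,0,-1,0,0],
  [1,0,-0.5,0,0],
  [1,0,0,0,0],
  [1,0,0,0,0],
])

```text
time_s: 3.03
eef_pos: [476.9, 56.4, 331.4]
orientation: [180.0, -0.0, 154.1]
contact_force: [0.1, 0.5, -0.8]
finger_gap: -0.5
grip_force: 0.0
```

```bash
cat >> h.py <<'E'
from scipy.optimize import least_squares
from scipy.spatial.transform import Rotation as Ro
def wristcal(p,st):
    E=np.eye(4);E[:3,:3]=Ro.from_euler('xyz',st['orientation'],degrees=True).as_matrix();E[:3,3]=st['eef_pos']
    C=np.linalg.inv(E@np.array(p['tool_from_camera'],float))
    p=dict(p);p['rvec']=cv2.Rodrigues(C[:3,:3])[0];p['tvec']=C[:3,3];return p
def model(v):
    X,Y,psi,turn,s=v; R=Ro.from_euler('z',psi).as_matrix();c,q=np.cos(np.radians(35)),np.sin(np.radians(35))
    ex,ey,ez=R@[c,0,q],R@[0,1,0],R@[-q,0,c];T=np.array([X,Y,135.]);d=lambda a:np.cos(a)*ex+np.sin(a)*ey
    H=T+(48-.8*min(turn,2.9))*ez
    return dict(thread_axis=T,elbow_head=H,barb_tip=H-6*ez+78*d(1.829-turn),pipe_mouth=T+39.7*ez+104*d(-1.571-s)),(ex,ey,ez,d)
def shots(names=('scene','top','wrist')):
    out=[]
    for n in names:
        st=read_state();p=read_camera(n);pp=wristcal(p,st) if n=='wrist' else p
        for t in('thread_axis','elbow_head','barb_tip','pipe_mouth'):
            q=tip_of(p,t)
            if q and q[0]['confidence']>.3: out.append((n,pp,t,np.array(q[0]['point']),q[0]['confidence']))
        if n=='wrist': cv2.imwrite('pics/w%.1f.png'%st['time_s'],p['color'][:,:,::-1])
    return out
def fit(obs,v0,fixed=None):
    full=lambda v: np.r_[fixed[:3],v,fixed[4]] if fixed is not None else v
    def res(v):
        m,_=model(full(v)); r=[]
        for n,pp,t,px,c in obs:
            Xc=cv2.Rodrigues(np.array(pp['rvec'],float))[0]@m[t]+np.array(pp['tvec'],float).ravel()
            r+=list((proj(pp,m[t])[0]-px)*Xc[2]/pp['mtx'][0][0])
        return np.array(r)
    s=least_squares(res,[v0[3]] if fixed is not None else v0,loss='soft_l1',f_scale=3,x_scale=[.1] if fixed is not None else [10,10,.1,.1,.1])
    r=res(s.x).reshape(-1,2)
    for o,e in zip(obs,r): print(o[0],o[2],o[3].round(),round(o[4],2),e.round(1))
    return full(s.x)
E
python3 - <<'E'
from h import *
st=read_state();print(st['time_s'],st['eef_pos'],st['orientation'],st['joint_positions'],st['finger_gap'])
o=shots();v=fit(o,[601,-26,0,.9,0]);print(v)
m,a=model(v)
for k in m:print(k,m[k].round(1))
np.save('v.npy',v)
E
ls pics
```

```text
3.0333 [476.86864166  56.35991487 331.37548195] [ 1.79963707e+02 -6.74221953e-03  1.54064609e+02] [-2.16992193e+00 -1.94987190e+01  1.03280011e+02  3.61450107e-02
  9.62102509e+01 -6.62306165e+01] -0.5179987005822946
scene thread_axis [242. 198.] 0.88 [-0.   1.5]
scene elbow_head [248. 175.] 0.94 [1.5 6. ]
scene barb_tip [259. 186.] 0.64 [-0.1  0.3]
scene pipe_mouth [212. 167.] 0.9 [-0.8  0.6]
top pipe_mouth [361. 188.] 0.66 [ 0.5 -1.4]
wrist elbow_head [251. 312.] 0.8 [-0.6 -1.2]
wrist pipe_mouth [166. 345.] 0.82 [-2.7 -1.2]
[ 5.97306435e+02 -2.84967772e+01  3.92908941e-03  9.37690595e-01
  4.37073266e-02]
thread_axis [597.3 -28.5 135. ]
elbow_head [570.2 -28.6 173.7]
barb_tip [613.6  32.2 196.9]
pipe_mouth [ 571.2 -132.5  164.9]
both0.png
scene0.png
top0.png
w3.5.png
```

View pics/w3.5.png

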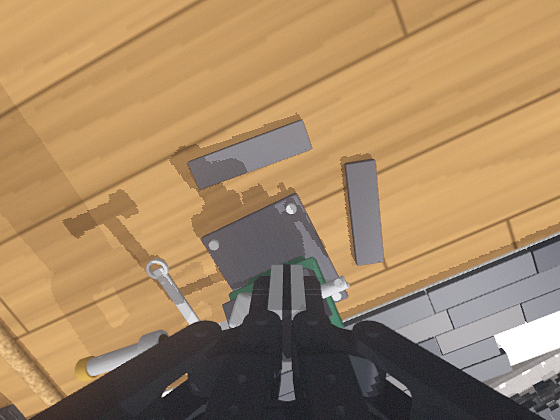

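Run:
```python
from h import *
p=read_camera('top')
for t,x,y in(('thread_axis',303.9,172.7),('elbow_head',303,181.6),('barb_tip',271.9,154.3),('pipe_mouth',360.9,185.4)):
    print(t,proj(p,model(np.load('v.npy'))[0][t]),x,y)
o=shots()
o+=[('top0',p,t,np.array([x,y]),.6) for t,x,y in(('elbow_head',303,181.6),('barb_tip',271.9,154.3),('pipe_mouth',360.9,185.4),('thread_axis',303.9,172.7))]
s=read_camera('scene')
o+=[('s0',s,t,np.array([x,y]),.6) for t,x,y in(('elbow_head',247.1,175.8),('barb_tip',258.4,184.7),('pipe_mouth',208.9,168.3),('thread_axis',243.9,202.2))]
v=fit(o,np.load('v.npy'));print(v);np.save('v.npy',v)
m,a=model(v)
for k in m:print(k,m[k].round(1))
```

```text
thread_axis [[302.1156408  176.21632459]] 303.9 172.7
elbow_head [[303.96818154 185.67715872]] 303 181.6
barb_tip [[269.97568935 157.38967879]] 271.9 154.3
pipe_mouth [[361.35713662 187.44305991]] 360.9 185.4
scene thread_axis [242. 200.] 0.88 [-4.8 -0.8]
scene barb_tip [294. 223.] 0.75 [-71.5 -71.3]
scene pipe_mouth [209. 168.] 0.73 [1.6 1.4]
top pipe_mouth [362. 186.] 0.58 [ 0.3 -1. ]
wrist thread_axis [251. 312.] 0.64 [17.2  0.2]
wrist elbow_head [166. 344.] 0.7 [ 83.  -28.7]
wrist pipe_mouth [166. 344.] 0.96 [-1.2  1.9]
top0 elbow_head [303. 182.] 0.6 [3.  2.9]
top0 barb_tip [272. 154.] 0.6 [-3.5  3.1]
top0 pipe_mouth [361. 185.] 0.6 [1.4 0.1]
top0 thread_axis [304. 173.] 0.6 [-2.7  2.2]
s0 elbow_head [247. 176.] 0.6 [-0.7  5. ]
s0 barb_tip [258. 185.] 0.6 [-0.4  4. ]
s0 pipe_mouth [209. 168.] 0.6 [2.3 1. ]
s0 thread_axis [244. 202.] 0.6 [-8.3 -5.7]
[ 6.01750591e+02 -2.91277300e+01  2.71535320e-02  9.26892661e-01
  7.58494539e-02]
thread_axis [601.8 -29.1 135. ]
elbow_head [574.7 -29.9 173.7]
barb_tip [616.   32.5 196.5]
pipe_mouth [ 575.3 -133.6  163. ]
```

```bash
cat >> h.py <<'E'
def finger(v,turn,gap=0,r=50,down=18,half=11,barb=12.5):
    w=list(v);w[3]=turn;m,(ex,ey,ez,d)=model(w)
    B=m['elbow_head']-6*ez+r*d(1.829-turn);h=d(1.829-turn)[:2];h=h/np.linalg.norm(h);n=np.array([-h[1],h[0]])
    c=B[:2]+(barb+half+gap)*n
    return np.r_[c,B[2]-down],np.degrees(np.arctan2(n[1],n[0]))
E
python3 - <<'E'
from h import *
np.set_printoptions(precision=2,suppress=True)
v=np.load('v.npy')
print(finger(v,.93,20))
q=None
for t in np.arange(.9,3.55,.1):
    p,y=finger(v,t); print(round(t,2),p.round(1),round(y,1),'' if q is None else (p-q[0])/20,'' if q is None else round(np.radians(y-q[1])/.08,2)); q=(p,y)
E
```

```text
(array([565.44,  32.79, 168.64]), np.float64(148.476563556239))
0.9 [581.1  22.7 168. ] 150.1  
1.0 [585.6  21.4 170.1] 144.7 [ 0.22 -0.06  0.11] -1.18
1.1 [590.1  19.8 172.1] 139.0 [ 0.22 -0.08  0.1 ] -1.23
1.2 [594.5  17.7 173.8] 133.2 [ 0.22 -0.1   0.09] -1.28
1.3 [598.8  15.2 175.3] 127.1 [ 0.22 -0.13  0.08] -1.33
1.4 [603.   12.2 176.6] 120.7 [ 0.21 -0.15  0.06] -1.38
1.5 [607.    8.9 177.6] 114.2 [ 0.2  -0.17  0.05] -1.43
1.6 [610.9   5.1 178.3] 107.4 [ 0.19 -0.19  0.04] -1.47
1.7 [614.6   0.9 178.7] 100.6 [ 0.18 -0.21  0.02] -1.5
1.8 [617.9  -3.7 178.9] 93.6 [ 0.17 -0.23  0.01] -1.52
1.9 [620.9  -8.7 178.8] 86.6 [ 0.15 -0.25 -0.01] -1.53
2.0 [623.4 -14.  178.4] 79.7 [ 0.13 -0.27 -0.02] -1.51
2.1 [625.4 -19.6 177.7] 72.8 [ 0.1  -0.28 -0.03] -1.49
2.2 [626.8 -25.3 176.7] 66.2 [ 0.07 -0.29 -0.05] -1.45
2.3 [627.7 -31.2 175.5] 59.7 [ 0.04 -0.29 -0.06] -1.41
2.4 [627.9 -37.  174. ] 53.5 [ 0.01 -0.29 -0.07] -1.36
2.5 [627.6 -42.6 172.2] 47.5 [-0.02 -0.28 -0.09] -1.31
2.6 [626.7 -48.2 170.3] 41.7 [-0.04 -0.28 -0.1 ] -1.26
2.7 [625.3 -53.4 168.1] 36.1 [-0.07 -0.26 -0.11] -1.21
2.8 [623.4 -58.3 165.8] 30.8 [-0.1  -0.25 -0.12] -1.16
2.9 [621.  -62.9 163.2] 25.7 [-0.12 -0.23 -0.13] -1.13
3.0 [618.2 -67.1 160.7] 20.6 [-0.14 -0.21 -0.13] -1.09
3.1 [615.  -70.8 158. ] 15.8 [-0.16 -0.19 -0.13] -1.07
3.2 [611.5 -74.  155.2] 11.0 [-0.17 -0.16 -0.14] -1.05
3.3 [607.8 -76.8 152.4] 6.2 [-0.19 -0.14 -0.14] -1.03
3.4 [603.8 -79.1 149.5] 1.5 [-0.2  -0.11 -0.14] -1.03
3.5 [599.7 -80.9 146.6] -3.2 [-0.21 -0.09 -0.14] -1.03
```

Run:
```python
from h import *
np.set_printoptions(precision=2,suppress=True)
v=np.load('v.npy')
q=finger(v,.6,r=55);print(q)
for t in np.arange(.9,3.45,.3):
    p=finger(v,t,r=55); print(round(t,1),p[0].round(1),round(p[1],1),'per 0.05:',(p[0]-q[0])/20/6,round(np.radians(p[1]-q[1])/.08/6,2)); q=p
```

```text
(array([568.9 ,  28.39, 161.59]), np.float64(165.30855475606373))
0.9 [583.5  26.7 169.7] 150.1 per 0.05: [ 0.12 -0.01  0.07] -0.55
1.2 [597.7  20.7 176.1] 133.2 per 0.05: [ 0.12 -0.05  0.05] -0.61
1.5 [610.9  10.6 180.3] 114.2 per 0.05: [ 0.11 -0.08  0.03] -0.69
1.8 [622.   -3.5 181.8] 93.6 per 0.05: [ 0.09 -0.12  0.01] -0.75
2.1 [629.4 -20.8 180.4] 72.8 per 0.05: [ 0.06 -0.14 -0.01] -0.75
2.4 [631.5 -39.6 176.4] 53.5 per 0.05: [ 0.02 -0.16 -0.03] -0.7
2.7 [628.  -57.2 170. ] 36.1 per 0.05: [-0.03 -0.15 -0.05] -0.63
3.0 [619.9 -71.6 161.8] 20.6 per 0.05: [-0.07 -0.12 -0.07] -0.56
3.3 [608.3 -81.8 152.6] 6.2 per 0.05: [-0.1  -0.08 -0.08] -0.52
```

Request:
step_arm([
  [1,0.9,-0.2,0,0],
  [1,0.9,-0.2,0,0],
  [1,0.9,-0.2,0,0],
  [1,0.9,-0.2,0,0],
  [1,0.8,-0.1,0,0],
  [1,0,0,-1,0],
  [1,0,0,-1,0],
  [1,0,0,-1,0],
  [1,0,0,-1,0],
  [1,0,0,0,0],
])

```text
time_s: 5.47
eef_pos: [562.5, 38.4, 245.9]
orientation: [-179.8, -0.5, 154.1]
contact_force: [-0.6, 0.3, -1.2]
finger_gap: -0.1
grip_force: 0.0
```

Request:
step_arm([
  [1,0,0,-1,-0.2],
  [1,0,0,-1,-0.2],
  [1,0,0,-1,-0.2],
  [1,0,0,-0.8,-0.2],
  [1,0,0,0,0],
  [1,0,0,0,0],
])

```text
time_s: 5.97
eef_pos: [564.8, 38.3, 175.6]
orientation: [-180.0, -0.0, 150.5]
contact_force: [0.5, -0.3, 0.5]
finger_gap: -0.5
grip_force: 0.0
```

Run:
```python
from h import *
w=snap('wrist');s=snap('scene')
c=lambda p:p['color'][:,:,::-1]
cr=cv2.resize(c(s)[120:260,150:337],(560,420),interpolation=cv2.INTER_CUBIC)
cv2.imwrite('pics/a1.png',cv2.resize(np.hstack([c(w),cr]),(800,300),interpolation=cv2.INTER_AREA))
```

```text
(no output)
```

View pics/a1.png

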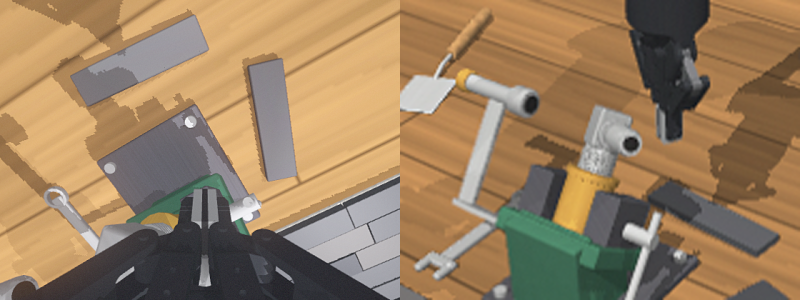

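Request:
step_arm([
  [1,0.33,-0.2,-0.05,0],
  [1,0.33,-0.2,-0.05,0],
  [1,0.33,-0.2,0,0],
  [1,0.12,-0.05,0.05,-0.61],
  [1,0.12,-0.05,0.05,-0.61],
  [1,0.12,-0.05,0.05,-0.61],
  [1,0.12,-0.05,0.05,-0.61],
  [1,0.12,-0.05,0.05,-0.61],
  [1,0.12,-0.05,0.05,-0.61],
])

```text
time_s: 6.82
eef_pos: [599.1, 20.2, 179.5]
orientation: [-179.9, -0.1, 133.5]
contact_force: [-3.8, 1.0, 1.9]
finger_gap: 0.1
grip_force: 1.6
```

Run:
```python
from h import *
s=read_state();print(s['time_s'],s['eef_pos'],s['orientation'],s['contact_force'],s['ft_torque'])
```

```text
6.8167 [599.0937065   20.23756998 179.5181098 ] [-1.79949359e+02 -1.17642164e-01  1.33525162e+02] [-3.8373972   0.99880108  1.86785811] [ 0.13789989  0.55751809 -0.047785  ]
```

Request:
step_arm([
  [1,0.11,-0.08,0,-0.69],
  [1,0.11,-0.08,0.02,-0.69],
  [1,0.11,-0.08,0.02,-0.69],
  [1,0.11,-0.08,0.02,-0.69],
  [1,0.11,-0.08,0.02,-0.69],
  [1,0.11,-0.09,0.02,-0.69],
  [1,0.09,-0.12,0,-0.75],
  [1,0.09,-0.12,0,-0.75],
  [1,0.09,-0.12,0,-0.75],
  [1,0.09,-0.12,0,-0.75],
  [1,0.09,-0.12,0,-0.75],
  [1,0.09,-0.12,0,-0.75],
])

```text
time_s: 7.82
eef_pos: [623.8, -3.9, 181.8]
orientation: [180.0, -0.1, 93.9]
contact_force: [-0.9, 2.5, 1.5]
finger_gap: 0.2
grip_force: 1.0
```

Run:
```python
from h import *
s=read_state();print(s['time_s'],s['eef_pos'],s['orientation'],s['contact_force'],s['ft_torque'])
w=snap('wrist');s=snap('scene')
c=lambda p:p['color'][:,:,::-1]
cr=cv2.resize(c(s)[120:260,150:337],(560,420),interpolation=cv2.INTER_CUBIC)
cv2.imwrite('pics/a2.png',cv2.resize(np.hstack([c(w),cr]),(800,300),interpolation=cv2.INTER_AREA))
```

```text
7.8167 [623.7746993   -3.91691749 181.83008572] [ 1.79989998e+02 -6.83040259e-02  9.38936571e+01] [-0.91507687  2.48582542  1.46857647] [ 0.29209913  0.16924898 -0.09783629]
```

View pics/a2.png

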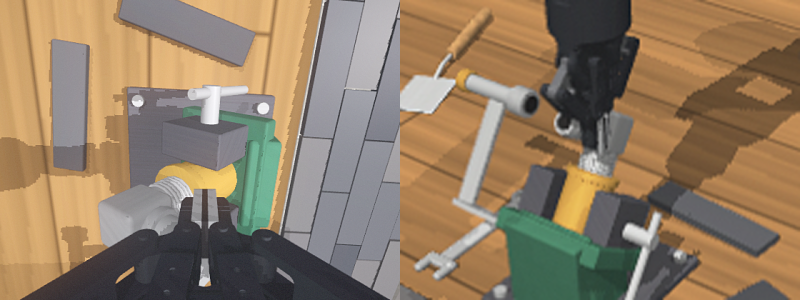

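Request:
step_arm([
  [1,0.06,-0.14,-0.01,-0.75],
  [1,0.06,-0.14,-0.01,-0.75],
  [1,0.06,-0.14,-0.01,-0.75],
  [1,0.06,-0.14,-0.01,-0.75],
  [1,0.06,-0.14,-0.01,-0.75],
  [1,0.06,-0.14,-0.02,-0.75],
  [1,0.02,-0.16,-0.03,-0.7],
  [1,0.02,-0.16,-0.03,-0.7],
  [1,0.01,-0.16,-0.03,-0.7],
  [1,0.01,-0.16,-0.03,-0.7],
  [1,0.01,-0.16,-0.03,-0.7],
  [1,0.01,-0.16,-0.03,-0.7],
])

```text
time_s: 8.92
eef_pos: [632.5, -40.0, 176.6]
orientation: [180.0, -0.1, 54.1]
contact_force: [-0.2, 1.6, 0.4]
finger_gap: -0.2
grip_force: 0.7
```

Request:
step_arm([
  [1,-0.03,-0.15,-0.05,-0.63],
  [1,-0.03,-0.15,-0.05,-0.63],
  [1,-0.03,-0.15,-0.05,-0.63],
  [1,-0.03,-0.15,-0.05,-0.63],
  [1,-0.03,-0.15,-0.05,-0.63],
  [1,-0.03,-0.15,-0.05,-0.63],
])

```text
time_s: 9.42
eef_pos: [628.9, -58.1, 170.7]
orientation: [180.0, -0.1, 36.8]
contact_force: [0.9, 1.6, 1.0]
finger_gap: 0.0
grip_force: 0.7
```

Run:
```python
from h import *
s=read_state();print(s['time_s'],s['eef_pos'],s['orientation'],s['contact_force'],s['ft_torque'],s['joint_positions'])
```

```text
9.4167 [628.94530616 -58.09152693 170.68584485] [ 1.79975257e+02 -7.10540099e-02  3.68178570e+01] [0.88152557 1.60289709 1.04980772] [ 0.22178561 -0.04636902 -0.07922862] [-1.20400655e+01  6.32142855e+00  9.48075114e+01  3.79524287e-02
  7.88056806e+01  4.11347461e+01]
```

Request:
step_arm([
  [1,-0.06,-0.13,-0.06,-0.56],
  [1,-0.06,-0.13,-0.06,-0.56],
])

```text
time_s: 9.58
eef_pos: [626.6, -63.3, 168.3]
orientation: [180.0, -0.1, 31.7]
contact_force: [0.4, 1.3, 1.0]
finger_gap: 0.3
grip_force: 0.7
```

Request:
step_arm([
  [1,-0.06,-0.12,-0.06,-0.56],
  [1,-0.07,-0.12,-0.07,-0.56],
])

```text
time_s: 9.75
eef_pos: [624.1, -68.2, 165.8]
orientation: [180.0, -0.1, 26.6]
contact_force: [1.6, 0.9, 0.9]
finger_gap: 0.1
grip_force: 0.6
```

Request:
step_arm([
  [1,-0.07,-0.12,-0.07,-0.56],
  [1,-0.08,-0.11,-0.07,-0.56],
])

```text
time_s: 9.92
eef_pos: [621.7, -72.3, 163.4]
orientation: [180.0, -0.2, 21.4]
contact_force: [2.3, 4.2, 2.1]
finger_gap: 0.3
grip_force: 2.0
```

Request:
step_arm([
  [1,-0.1,-0.09,-0.08,-0.53],
  [1,-0.1,-0.09,-0.08,-0.53],
])

```text
time_s: 10.08
eef_pos: [618.3, -76.0, 160.8]
orientation: [179.9, -0.3, 16.6]
contact_force: [3.8, 2.1, 2.0]
finger_gap: 0.1
grip_force: 2.3
```

Request:
step_arm([
  [1,-0.1,-0.09,-0.08,-0.53],
  [1,-0.1,-0.08,-0.08,-0.53],
  [1,0,0,0,0],
  [1,0,0,0,0],
])

```text
time_s: 10.42
eef_pos: [614.0, -79.7, 157.5]
orientation: [179.9, -0.2, 11.9]
contact_force: [4.9, 1.5, 2.8]
finger_gap: -0.2
grip_force: 2.6
```

```bash
python3 - <<'E'
from h import *
s=read_state();print(s['time_s'],s['eef_pos'],s['orientation'],s['contact_force'],s['ft_torque'])
from scipy.optimize import brentq
v=np.load('v.npy')
# turn for which barb line offset matches the finger
def off(t):
    p,y=finger(v,t);n=np.array([np.cos(np.radians(y)),np.sin(np.radians(y))]);return (s['eef_pos'][:2]-p[:2])@n
print('turn by contact',brentq(off,2.6,3.8),'target',3.4+v[4])
o=shots(('scene','top','wrist'))
for a in o: print(a[0],a[2],a[3],a[4])
E
ls pics
```

```text
10.4167 [614.04107661 -79.74162749 157.47178006] [179.9296005   -0.24541728  11.85776952] [4.90799208 1.46073137 2.84038142] [ 0.21313147 -0.77648167  0.07835649]
turn by contact 3.1703226558428947 target 3.475849453922374
scene thread_axis [243.  199.2] 0.67
scene elbow_head [248.4 180.6] 0.69
scene barb_tip [210.8 168.1] 0.58
scene pipe_mouth [209.5 166.8] 0.62
top thread_axis [305.2 173.1] 0.98
top elbow_head [301.4 182.4] 0.39
wrist thread_axis [180.7 259.2] 0.63
wrist elbow_head [148.1 355.1] 0.94
a1.png
a2.png
both0.png
scene0.png
top0.png
w10.9.png
w3.5.png
w4.3.png
```

Run:
```python
from h import *
p=read_camera('wrist');v=np.load('v.npy').copy();v[3]=3.17;m,_=model(v)
print(np.array(p['tool_from_camera']).round(2),np.array(p['mtx']).round(0)[0])
for x in(440,480,520,560,600):
  for yaw in(0,11.9):
   for z in (260,330):
    st=dict(orientation=[180,0,yaw],eef_pos=[x,-80,z]);w=wristcal(p,st)
    print(x,z,yaw,*[proj(w,m[k])[0].round(0) for k in('elbow_head','barb_tip','pipe_mouth')],'tcp',proj(w,[x,-80,z])[0].round(0))
```

```text
[[  -0.     -0.95   -0.32   81.33]
 [   1.     -0.      0.     -0.54]
 [  -0.     -0.32    0.95 -142.74]
 [   0.      0.      0.      1.  ]] [359.   0. 286.]
440 260 0 [198. -11.] [334. -56.] [378.  -6.] tcp [288. 281.]
440 330 0 [220.  14.] [322. -19.] [356.  17.] tcp [288. 281.]
440 260 11.9 [249. -26.] [392. -37.] [420.  20.] tcp [288. 281.]
440 330 11.9 [258.   3.] [365.  -5.] [389.  37.] tcp [288. 281.]
480 260 0 [203.  65.] [332.  26.] [373.  66.] tcp [288. 281.]
480 330 0 [223.  71.] [320.  42.] [353.  72.] tcp [288. 281.]
480 260 11.9 [237.  50.] [372.  41.] [401.  89.] tcp [288. 281.]
480 330 11.9 [249.  60.] [351.  53.] [375.  89.] tcp [288. 281.]
520 260 0 [208. 133.] [329. 100.] [369. 132.] tcp [288. 281.]
520 330 0 [226. 123.] [319.  98.] [350. 122.] tcp [288. 281.]
520 260 11.9 [227. 118.] [354. 112.] [383. 150.] tcp [288. 281.]
520 330 11.9 [240. 112.] [338. 107.] [362. 137.] tcp [288. 281.]
560 260 0 [212. 194.] [327. 166.] [364. 190.] tcp [288. 281.]
560 330 0 [228. 171.] [318. 149.] [348. 169.] tcp [288. 281.]
560 260 11.9 [217. 179.] [337. 175.] [366. 206.] tcp [288. 281.]
560 330 11.9 [233. 160.] [326. 156.] [350. 182.] tcp [288. 281.]
600 260 0 [216. 249.] [325. 225.] [361. 243.] tcp [288. 281.]
600 330 0 [230. 216.] [316. 195.] [346. 212.] tcp [288. 281.]
600 260 11.9 [209. 234.] [322. 232.] [351. 256.] tcp [288. 281.]
600 330 11.9 [225. 204.] [315. 201.] [338. 223.] tcp [288. 281.]
```

Request:
step_arm([
  [1,0.7,0,0,0],
  [1,0.8,0,0,0],
  [1,0,0,1,0],
  [1,0,0,1,0],
  [1,0,0,1,0],
  [1,0,0,1,0],
  [1,0,0,1,0],
  [1,0,0,1,0],
])

```text
time_s: 11.88
eef_pos: [641.7, -79.9, 276.4]
orientation: [180.0, 0.1, 11.8]
contact_force: [0.7, -0.3, -0.4]
finger_gap: 0.1
grip_force: 0.0
```

Request:
step_arm([
  [1,-1,0,0,0],
  [1,-1,0,0,0],
  [1,-1,0,0,0],
  [1,-1,0,0,0],
  [1,-1,0,0,0],
  [1,-1,0,0,0],
  [1,0,0,0,0],
  [1,0,0,0,0],
  [1,0,0,0,0],
])

```text
time_s: 12.63
eef_pos: [522.4, -79.8, 276.0]
orientation: [180.0, 0.0, 11.8]
contact_force: [0.4, -0.1, -0.3]
finger_gap: 0.1
grip_force: 0.0
```

Run:
```python
from h import *
st=read_state();print(st['time_s'],st['eef_pos'],st['orientation'])
o=[]
for i in range(2): o+=shots(('scene','top','wrist'))
import pickle;pickle.dump(o,open('o1.pkl','wb'))
v=np.load('v.npy').copy();v[3]=3.17
w=fit(o,v);print(w)
st=read_state();p=read_camera('wrist');pp=wristcal(p,st);im=p['color'][:,:,::-1].copy()
m,_=model(v);m2,_=model(w)
for k in m:
  cv2.circle(im,tuple(int(a) for a in proj(pp,m2[k])[0]),2,(0,0,255),-1)
cv2.imwrite('pics/b1.png',cv2.resize(im[20:260,100:420],(800,600),interpolation=cv2.INTER_CUBIC))
```

```text
12.6333 [522.39165713 -79.78026919 276.03419055] [1.79987528e+02 2.77002761e-02 1.17812265e+01]
scene thread_axis [242. 199.] 0.61 [-3.7  1.4]
scene elbow_head [248. 177.] 0.68 [-0.9  5.1]
scene barb_tip [213. 166.] 0.81 [2.1 7.1]
scene pipe_mouth [209. 169.] 0.64 [ 5. -4.]
top thread_axis [305. 171.] 0.72 [-4.2  4.4]
top elbow_head [301. 181.] 0.94 [3.8 3.1]
wrist thread_axis [245.  81.] 0.81 [-2.1 -0.8]
wrist elbow_head [226. 119.] 0.84 [ 0.9 -0.5]
wrist barb_tip [347. 113.] 0.63 [-0.4 -0.6]
wrist pipe_mouth [373. 155.] 0.83 [ 0.1 -0.5]
scene thread_axis [242. 203.] 0.75 [-4.9 -7.5]
scene elbow_head [247. 179.] 0.65 [1.  0.7]
scene barb_tip [217. 168.] 0.6 [-7.7  3.5]
scene pipe_mouth [212. 168.] 0.76 [-2.5 -1.6]
top thread_axis [303. 171.] 0.66 [-1.2  5.4]
top elbow_head [305. 182.] 0.72 [-3.6  0.4]
wrist thread_axis [241.  81.] 0.75 [ 0.7 -0.8]
wrist elbow_head [226. 120.] 0.78 [ 0.7 -1. ]
wrist barb_tip [344. 111.] 0.74 [1.1 0.7]
wrist pipe_mouth [374. 153.] 0.8 [-0.7  0.5]
[ 6.02329682e+02 -2.88991508e+01 -4.85827071e-02  3.07582865e+00
  2.48519943e-02]
```

View pics/b1.png

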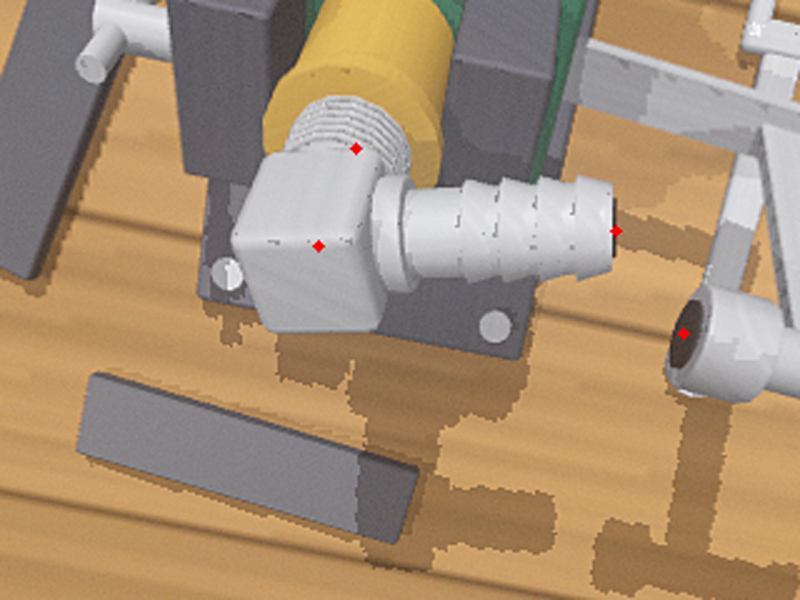

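Request:
step_arm([
  [1,1,0,0,0],
  [1,1,0,0,0],
  [1,1,0,0,0],
  [1,1,0,0,0],
  [1,1,0,0,0],
  [1,1,0,0,0],
  [1,0,0,-1,0],
  [1,0,0,-1,0],
  [1,0,0,-1,0],
  [1,0,0,-1,0],
  [1,0,0,-1,0],
  [1,0,0,-1,0],
])

```text
time_s: 15.18
eef_pos: [642.3, -79.5, 155.1]
orientation: [-180.0, 0.0, 11.7]
contact_force: [-0.3, -0.2, -0.3]
finger_gap: -0.1
grip_force: 0.0
```

Run:
```python
from h import *
import pickle
o=pickle.load(open('o1.pkl','rb'))
w=fit([a for a in o if a[0]=='wrist'],[602,-29,-.05,3.08,.02]);print('wrist only',w, 3.4+w[4]-w[3])
w=np.array([602.3,-28.9,-.0486,3.076,.0249]);np.save('w.npy',w)
s=read_state();print(s['time_s'],s['eef_pos'],s['orientation'],s['contact_force'])
p0,y0=finger(w,w[3],r=55);print(p0,y0)
for d in(.1,.2,.27,.35):
    p,y=finger(w,w[3]+d,r=55);print(d,(p-p0).round(1),round(y-y0,1))
```

```text
wrist thread_axis [245.  81.] 0.81 [-1.8  0. ]
wrist elbow_head [226. 119.] 0.84 [0.4 0.1]
wrist barb_tip [347. 113.] 0.63 [-1.  -0.7]
wrist pipe_mouth [373. 155.] 0.83 [ 0.7 -0.4]
wrist thread_axis [241.  81.] 0.75 [1.  0.1]
wrist elbow_head [226. 120.] 0.78 [ 0.1 -0.5]
wrist barb_tip [344. 111.] 0.74 [0.5 0.7]
wrist pipe_mouth [374. 153.] 0.8 [-0.1  0.7]
wrist only [ 6.01616803e+02 -2.93366998e+01 -8.40534319e-02  3.02267944e+00
 -2.99601568e-02] 0.34736040719700867
15.1833 [642.25017687 -79.52003688 155.07537101] [-1.79999676e+02  9.64061195e-04  1.17466588e+01] [-0.32845555 -0.20285917 -0.26641705]
[614.28706789 -75.44983222 159.54110146] 12.587092768046329
0.1 [-4.1 -3.2 -3. ] -4.8
0.2 [-8.3 -5.9 -6.1] -9.6
0.27 [-11.5  -7.4  -8.3] -12.8
0.35 [-15.1  -8.8 -10.9] -16.6
```

Request:
step_arm([
  [1,-0.5,0,0,0],
  [1,-0.5,0,0,0],
  [1,-0.4,0,0,0],
  [1,-0.1,-0.08,-0.06,-0.55],
  [1,-0.11,-0.08,-0.06,-0.56],
  [1,-0.11,-0.07,-0.06,-0.56],
  [1,-0.12,-0.07,-0.06,-0.56],
  [1,-0.12,-0.07,-0.06,-0.56],
  [1,0,0,0,0],
  [1,0,0,0,0],
])

```text
time_s: 16.02
eef_pos: [605.3, -85.5, 152.1]
orientation: [-179.9, -0.5, -1.0]
contact_force: [9.0, 4.2, -6.2]
finger_gap: -0.1
grip_force: 4.6
```

Request:
step_arm([
  [1,0.7,0,0,0],
  [1,0.9,0,0,0],
  [1,0,0,1,0],
  [1,0,0,1,0],
  [1,0,0,1,0],
  [1,0,0,1,0],
  [1,0,0,1,0],
  [1,0,0,1,0],
])

```text
time_s: 16.68
eef_pos: [634.9, -87.1, 273.9]
orientation: [179.9, -0.2, -1.0]
contact_force: [0.4, 0.3, -0.4]
finger_gap: -0.1
grip_force: 0.0
```

Request:
step_arm([
  [1,-1,0,0,0],
  [1,-1,0,0,0],
  [1,-1,0,0,0],
  [1,-1,0,0,0],
  [1,-1,0,0,0],
  [1,-1,0,0,0],
  [1,0,0,0,0],
  [1,0,0,0,0],
  [1,0,0,0,0],
])

```text
time_s: 17.43
eef_pos: [515.5, -87.1, 271.8]
orientation: [180.0, -0.2, -1.1]
contact_force: [0.3, 0.4, -0.0]
finger_gap: -0.0
grip_force: 0.0
```

Run:
```python
from h import *
st=read_state();print(st['time_s'],st['eef_pos'],st['orientation'])
o=[]
for i in range(4): o+=shots(('wrist',))
w0=np.load('w.npy').copy();w0[3]=3.35
w=fit(o,w0);print(w,'left',3.4+w[4]-w[3])
st=read_state();p=read_camera('wrist');pp=wristcal(p,st);im=p['color'][:,:,::-1].copy()
m,(ex,ey,ez,d)=model(w);a=1.829-w[3];c=m['elbow_head']-6*ez
im=cv2.resize(im,None,fx=2.5,fy=2.5,interpolation=cv2.INTER_CUBIC)
P=[proj(pp,c+r*d(-1.571-w[4]))[0]*2.5 for r in(0,104,200)]
cv2.polylines(im,[np.array(P).astype(int)],False,(0,0,255),1)
y0=int(max(0,P[0][1]-300));x0=int(max(0,P[0][0]-200))
cv2.imwrite('pics/b2.png',im[y0:y0+600,x0:x0+800])
```

```text
17.4333 [515.45909152 -87.08981677 271.80095087] [179.95120781  -0.18325763  -1.05391005]
wrist thread_axis [202.  84.] 0.59 [1.4 0.3]
wrist elbow_head [190. 125.] 0.58 [2.6 0.5]
wrist barb_tip [309. 106.] 0.55 [1.3 0.1]
wrist pipe_mouth [349. 128.] 0.91 [ 0.3 -0.4]
wrist thread_axis [203.  83.] 0.6 [0.6 0.9]
wrist barb_tip [316. 106.] 0.61 [-2.6 -0.2]
wrist pipe_mouth [351. 128.] 0.73 [-1.  -0.8]
wrist thread_axis [205.  85.] 0.73 [-1.2 -0.8]
wrist elbow_head [193. 126.] 0.76 [ 0.6 -0.6]
wrist barb_tip [312. 105.] 0.59 [-0.2  0. ]
wrist pipe_mouth [351. 126.] 0.67 [-0.3  0.4]
wrist thread_axis [203.  82.] 0.71 [0.7 0.7]
wrist elbow_head [195. 127.] 0.64 [-0.6 -1.3]
wrist barb_tip [313. 105.] 0.8 [-0.8  0.2]
wrist pipe_mouth [351. 126.] 0.72 [-0.6  0.4]
[ 6.02037392e+02 -2.77828382e+01 -3.11626379e-02  3.24345405e+00
  4.59079983e-02] left 0.20245395123573484
```

View pics/b2.png

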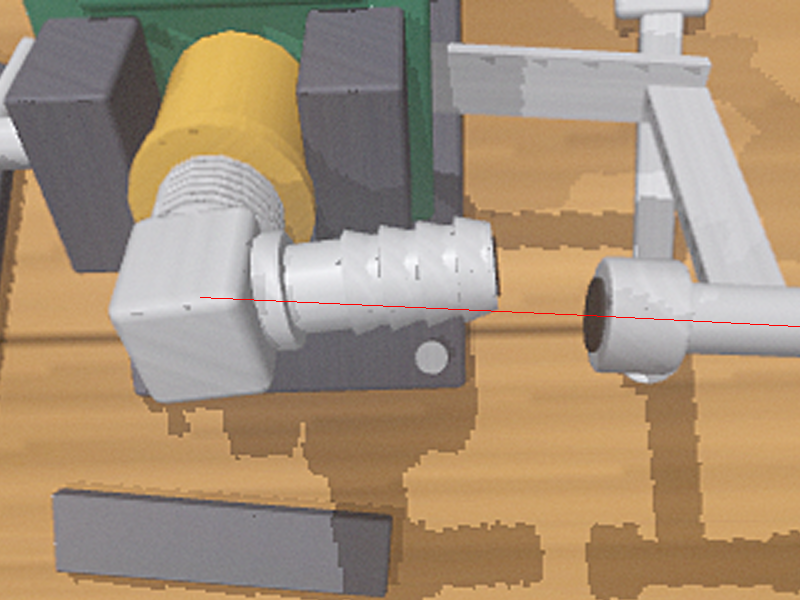

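Request:
step_arm([
  [1,1,0,0,0],
  [1,1,0,0,0],
  [1,1,0,0,0],
  [1,1,0,0,0],
  [1,1,0,0,0],
  [1,1,0,0,0],
  [1,0,0,-1,0],
  [1,0,0,-1,0],
  [1,0,0,-1,0],
  [1,0,0,-1,0],
  [1,0,0,-1,0],
  [1,0,0,-1,0],
])

```text
time_s: 19.48
eef_pos: [635.0, -86.9, 149.1]
orientation: [-180.0, 0.0, -1.0]
contact_force: [0.4, 0.2, -0.3]
finger_gap: -0.2
grip_force: 0.0
```

Request:
step_arm([
  [1,-0.5,0,0,0],
  [1,-0.5,0,0,0],
  [1,-0.5,0,0,0],
  [1,-0.1,-0.04,0,-0.4],
  [1,-0.1,-0.04,0,-0.4],
  [1,-0.1,-0.04,0,-0.4],
  [1,-0.1,-0.04,0,-0.4],
  [1,0,0,0,0],
  [1,0,0,0,0],
])

```text
time_s: 20.23
eef_pos: [599.9, -89.0, 151.7]
orientation: [-179.8, -0.6, -8.4]
contact_force: [12.6, 4.1, -9.0]
finger_gap: -0.1
grip_force: 6.5
```

Request:
step_arm([
  [1,-0.1,-0.03,-0.05,-0.3],
  [1,0,0,0,0],
  [1,0,0,0,0],
])

```text
time_s: 20.48
eef_pos: [598.1, -89.5, 150.6]
orientation: [-179.8, -0.6, -9.8]
contact_force: [14.2, 4.0, -10.6]
finger_gap: 0.0
grip_force: 6.8
```

Request:
step_arm([
  [1,0.9,0.1,0,0],
  [1,0.9,0.1,0,0],
  [1,0,0,1,0],
  [1,0,0,1,0],
  [1,0,0,1,0],
  [1,0,0,1,0],
  [1,0,0,1,0],
  [1,0,0,1,0],
])

```text
time_s: 21.15
eef_pos: [630.8, -86.9, 272.8]
orientation: [180.0, -0.2, -9.8]
contact_force: [0.3, -1.0, -0.1]
finger_gap: 0.1
grip_force: 0.0
```

Request:
step_arm([
  [1,-1,0,0,0.4],
  [1,-1,0,0,0.4],
  [1,-1,0,0,0.4],
  [1,-1,0,0,0.4],
  [1,-1,0,0,0],
  [1,-1,0,0,0],
  [1,0,0,0,0],
  [1,0,0,0,0],
  [1,0,0,0,0],
])

```text
time_s: 21.9
eef_pos: [511.4, -86.9, 270.8]
orientation: [180.0, -0.2, -2.4]
contact_force: [-0.5, 0.3, 0.5]
finger_gap: 0.0
grip_force: 0.0
```

```bash
cat > look.py <<'E'
from h import *
import sys
st=read_state();print(st['time_s'],st['eef_pos'],st['orientation'])
o=[]
for i in range(4): o+=shots(('wrist',))
w0=np.load('w.npy').copy();w0[3]=3.4
w=fit(o,w0);print(w,'left',3.4+w[4]-w[3])
st=read_state();p=read_camera('wrist');pp=wristcal(p,st);im=p['color'][:,:,::-1].copy()
m,(ex,ey,ez,d)=model(w);c=m['elbow_head']-6*ez
im=cv2.resize(im,None,fx=2.5,fy=2.5,interpolation=cv2.INTER_CUBIC)
P=[proj(pp,c+r*d(-1.571-w[4]))[0]*2.5 for r in(0,104,200)]
cv2.polylines(im,[np.array(P).astype(int)],False,(0,0,255),1)
y0=int(max(0,P[0][1]-300));x0=int(max(0,P[0][0]-200))
cv2.imwrite('pics/'+sys.argv[1],im[y0:y0+600,x0:x0+800])
E
python3 look.py b3.png
```

```text
21.9 [511.38585261 -86.89795657 270.78218954] [179.95558564  -0.18442696  -2.4316727 ]
wrist thread_axis [201.  81.] 0.86 [ 0.4 -0.2]
wrist barb_tip [310. 112.] 0.81 [ 1.3 -0.2]
wrist pipe_mouth [348. 121.] 0.71 [ 0.7 -0.4]
wrist thread_axis [200.  80.] 0.77 [ 1.4 -0.5]
wrist elbow_head [191. 122.] 0.82 [ 1.8 -0.9]
wrist barb_tip [312. 113.] 0.61 [ 0.6 -1. ]
wrist pipe_mouth [351. 122.] 0.81 [-0.7 -1.2]
wrist thread_axis [202.  80.] 0.92 [-0.7 -0.4]
wrist elbow_head [200.  80.] 0.61 [-4.3 26.5]
wrist barb_tip [313. 110.] 0.67 [-0.4  0.9]
wrist pipe_mouth [351. 118.] 0.87 [-0.8  1.1]
wrist thread_axis [203.  79.] 0.68 [-0.8  0.1]
wrist elbow_head [192. 122.] 0.83 [ 1.  -1.3]
wrist barb_tip [315. 111.] 0.94 [-1.9  0.1]
wrist pipe_mouth [349. 119.] 0.62 [0.6 0.4]
[ 6.02399874e+02 -2.86202204e+01  1.79494954e-04  3.42188414e+00
  9.88545297e-02] left 0.0769703890578688
```

View pics/b3.png

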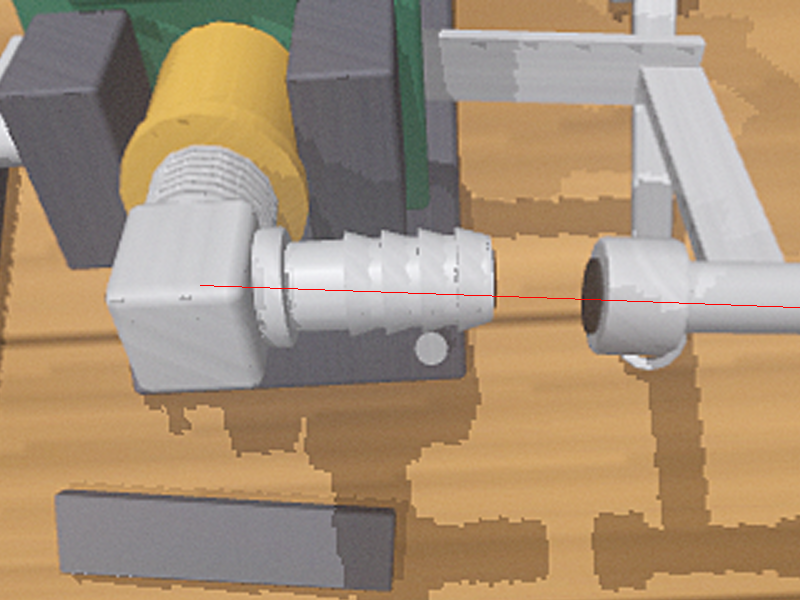

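Request:
step_arm([
  [1,1,0,0,-0.4],
  [1,1,0,0,-0.4],
  [1,1,0,0,-0.4],
  [1,1,0,0,-0.4],
  [1,1,0,0,0],
  [1,1,0,0,0],
  [1,0,0,-1,0],
  [1,0,0,-1,0],
  [1,0,0,-1,0],
  [1,0,0,-1,0],
  [1,0,0,-1,0],
  [1,0,0,-1,0],
])

```text
time_s: 23.95
eef_pos: [631.0, -86.7, 148.1]
orientation: [180.0, 0.0, -9.7]
contact_force: [0.5, -0.5, -0.3]
finger_gap: -0.1
grip_force: 0.0
```

Request:
step_arm([
  [1,-0.5,-0.05,0,0],
  [1,-0.5,-0.05,0,0],
  [1,-0.4,-0.05,0,0],
  [1,-0.1,-0.02,0,-0.1],
  [1,-0.1,-0.02,0,-0.1],
  [1,-0.1,-0.02,0,-0.1],
  [1,-0.1,0,0,0],
  [1,0,0,0,0],
  [1,0,0,0,0],
])

```text
time_s: 24.7
eef_pos: [598.2, -90.0, 151.0]
orientation: [-179.8, -0.5, -11.1]
contact_force: [10.5, 2.9, -5.2]
finger_gap: -0.1
grip_force: 5.1
```

At the old contact pose again; push about 3.5 mm more.

Request:
step_arm([
  [1,-0.1,-0.02,-0.05,-0.2],
  [1,-0.1,-0.02,-0.05,-0.2],
  [1,0,0,0,0],
  [1,0,0,0,0],
])

```text
time_s: 25.03
eef_pos: [594.4, -90.5, 148.7]
orientation: [-179.8, -0.5, -13.0]
contact_force: [11.4, 4.9, -6.0]
finger_gap: 0.0
grip_force: 5.6
```

Request:
step_arm([
  [1,0.9,0.1,0,0],
  [1,0.9,0.1,0,0],
  [1,0,0,1,0],
  [1,0,0,1,0],
  [1,0,0,1,0],
  [1,0,0,1,0],
  [1,0,0,1,0],
  [1,0,0,1,0],
  [1,0,0,0,1],
  [1,0,0,0,1],
  [1,0,0,0,1],
  [1,0,0,0,1],
])

```text
time_s: 26.03
eef_pos: [627.2, -88.1, 269.1]
orientation: [179.9, -0.1, 5.6]
contact_force: [0.2, 0.3, -0.1]
finger_gap: 0.4
grip_force: 0.0
```

Request:
step_arm([
  [1,0,0,0,1],
  [1,0,0,0,1],
  [1,0,0,0,1],
  [1,0,0,0,1],
  [1,0,0,0,1],
  [1,0,0,0,1],
  [1,0,0,0,1],
  [1,0,0,0,1],
  [1,0,0,0,1],
  [1,0,0,0,1],
  [1,0,0,0,1],
  [1,0,0,0,1],
])

```text
time_s: 27.03
eef_pos: [627.2, -88.1, 268.9]
orientation: [179.9, -0.0, 60.6]
contact_force: [0.2, -0.4, 0.2]
finger_gap: -0.4
grip_force: 0.0
```

Request:
step_arm([
  [1,0,0,0,1],
  [1,0,0,0,1],
  [1,0,0,0,1],
  [1,0,0,0,1],
  [1,0,0,0,1],
  [1,0,0,0,1],
  [1,0,0,0,1],
  [1,0,0,0,1],
  [1,0,0,0,1],
  [1,0,0,0,1],
  [1,0,0,0,1],
  [1,0,0,0,1],
])

```text
time_s: 28.03
eef_pos: [627.2, -88.0, 268.9]
orientation: [179.9, 0.1, 115.6]
contact_force: [0.6, -1.1, 0.1]
finger_gap: -0.4
grip_force: 0.0
```

Request:
step_arm([
  [1,0,0,0,1],
  [1,0,0,0,1],
  [1,0,0,0,1],
  [1,0,0,0,1],
  [1,0,0,0,1],
  [1,0,0,0,1],
  [1,0,0,0,1],
  [1,0,0,0,1],
  [1,0,0,0,1],
  [1,0,0,0,1],
  [1,0,0,0,0],
  [1,0,0,0,0],
])

```text
time_s: 29.03
eef_pos: [627.2, -87.9, 268.4]
orientation: [-180.0, 0.1, 161.1]
contact_force: [-0.6, 0.1, -0.3]
finger_gap: 0.0
grip_force: 0.0
```

```bash
python3 look.py b4.png
```

```text
29.0333 [627.17979234 -87.93013954 268.41135091] [-1.79991134e+02  9.67054674e-02  1.61086547e+02]
wrist thread_axis [351. 141.] 0.65 [ 0.5 -0.2]
wrist elbow_head [347. 112.] 0.77 [-0.5  0. ]
wrist barb_tip [238. 147.] 0.84 [-0.3  0.2]
wrist pipe_mouth [204. 159.] 0.92 [-0.  -0.9]
wrist thread_axis [352. 142.] 0.57 [-0.4 -0.1]
wrist elbow_head [348. 112.] 0.58 [-0.9  0.5]
wrist barb_tip [237. 150.] 0.96 [-0.  -1.6]
wrist pipe_mouth [202. 158.] 0.75 [ 1.3 -0.1]
wrist thread_axis [352. 140.] 0.75 [-0.4  1.4]
wrist elbow_head [345. 114.] 0.75 [ 1.1 -1. ]
wrist barb_tip [237. 146.] 0.91 [-0.4  1.7]
wrist pipe_mouth [202. 157.] 0.66 [0.5 0.9]
wrist thread_axis [350. 141.] 0.9 [1.  0.5]
wrist elbow_head [346. 115.] 0.56 [ 0.1 -1.1]
wrist barb_tip [237. 148.] 0.77 [-0.3 -0.1]
wrist pipe_mouth [205. 158.] 0.77 [-1.1 -0. ]
[ 6.00099864e+02 -2.61469960e+01  1.13701919e-01  3.59701185e+00
  1.89251690e-01] left -0.007760155182994222
```

View pics/b4.png

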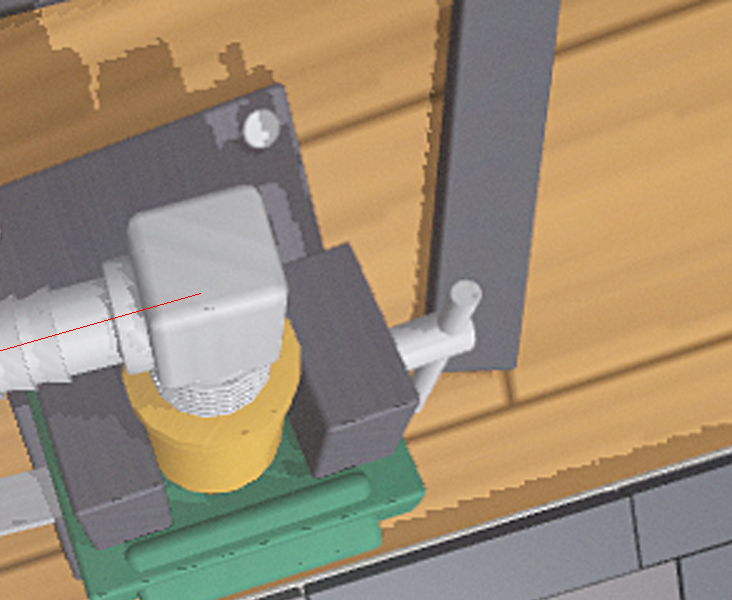

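```bash
python3 -c "
from workcell import *
print(hand_in())"
```

```text
the job is handed in; nothing more can be done
None
```

The elbow is seated (I felt it tighten at about 2.9 rad), and its barb now points at the spray pipe's mouth, within about 0.01 rad by the last camera fit. I turned it by pushing the barb with closed fingers, not by gripping the head, because the tool could not tilt to the thread axis. The arm is clear, I felt no contact with the pipe, strips or wrench, and the job was handed in at about 29 s.

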